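Change over the slicer insert

TASK

Press lightly on top of the green-framed slicing insert, slide it right out from under the roof of the wooden storage caddy and let go of it, then pick it up by its long sides. Lay it flat on the white slicer's tongue in front of the rails, let go, then press on its top again and slide it in under the cross bar until it is fully home against the end stop, and leave it there. Never bear down hard on the insert, and do not disturb the bowl or the two bottles.

Things in the scene. Friction and masses are not known exactly. Their poses are not given: they have to be found in the camera images.
- insert: slicing insert: rigid plate 160 (x) x 64 (y) x 6 mm, smooth steel top without knobs or holes, green rim; 0.1 to 0.21 kg. Origin: centre of its underside. Starts flat in the caddy's channel, far part under the roof, near 56 to 68 mm exposed but sunk level with the rails, so only a press on its top moves it; 6 to 15 N drags it by friction. Either end may lead
- caddy: fixed wooden storage caddy. Origin 0 to 15 mm above the worktop (its stand varies; heights here are from the origin); x points into its channel. Floor 44 mm wide, 10 mm up, x = -160 to 150 mm; before x = -30 an open tongue. Beyond, rails 16 mm up (level with the insert's top), inner faces y = +-34, outer +-52. Closed end at x = 150. The insert's centre starts at x = 52 to 64
- caddy_roof (a point): middle of the near edge of the caddy's roof (caddy x = 40 mm), on its top, 28 mm above the origin; the roof is 8 mm thick, 104 mm wide, and covers the channel from here to its closed end
- slicer: fixed white slicer, green loop handle at its far end. Origin 0 to 15 mm above the worktop (heights here are from it); x points into its channel. Floor 44 mm wide, 10 mm up, from x = -230 mm; before x = -63 an open tongue. Rails 20 mm up, inner faces y = +-34, outer +-52, x = -30 to 150; their flared ends widen to y = +-41 or more at x = -60
- slicer_bar (a point): middle of the near edge of the slicer's cross bar (slicer x = 60 mm), on its top, 28 mm above the origin; its underside is 20 mm up, it is 104 mm wide and covers the channel from here to the end stop
- slicer_home (a point): where the centre of the insert's underside lies when fully home against the end stop (slicer x = 60, y = 0, z = 10 mm); the stop's face is 80 mm further along x, and 80 mm of the insert is then still exposed before the cross bar
- bowl: bystander: white bowl, 84 mm across, 45 mm high; origin at the centre of its underside
- sauce: bystander: green sauce bottle, 54 mm across, 150 mm high; origin at the centre of its underside
- pepper: bystander: pepper jar with black cap, 56 mm across, 110 mm high; origin at the centre of its underside
There are look-alikes about, which are no part of the job. There is more than one size of the insert; the job needs the smallest.

How it is judged:
On the way, in this order (a step that is already met when the one before it is completed fails the run):
1. the insert has been slid out of the caddy (clear of the roof) and let go, still lying low (x of insert in the frame of caddy below -0.04 m and z of insert in the frame of caddy below 0.016 m and contact force between insert and the fingers below 0.3 N), for 0.1 s.
2. the insert has been picked up in the fingers, at least 40 mm above the worktop (height (world z) of insert above 0.04 m and contact force between insert and the fingers above 1 N), for 0.1 s.
3. the insert lies flat on the slicer's tongue, its centre before the rails, pointing along them, and has been let go (x of insert in the frame of slicer between -0.23 and -0.05 m and y of insert in the frame of slicer between -0.02 and 0.02 m and z of insert in the frame of slicer below 0.016 m and angle between the x axis of insert and the x axis of slicer, either way round below 0.3 rad and angle between insert's own z axis and vertical below 0.1 rad and contact force between insert and the fingers below 0.3 N), for 0.1 s.
At the end, for the whole second after the job is handed in: The insert lies still, right side up, flat in the slicer, within 3 mm of fully home against the end stop (centre at x = 60 mm of the slicer, within 4 mm sideways), released, and the bowl and bottles stand within 20 mm of where they were (x of insert in the frame of slicer between 0.057 and 0.063 m and y of insert in the frame of slicer between -0.004 and 0.004 m and z of insert in the frame of slicer between 0.007 and 0.013 m and angle between the x axis of insert and the x axis of slicer, either way round below 0.05 rad and angle between insert's own z axis and vertical below 0.05 rad and linear speed of insert below 0.01 m/s and distance of each of bowl, sauce, pepper from where it was at the start of the episode below 0.02 m and angle between each of bowl, sauce, pepper's own z axis and vertical below 0.1 rad); the robot touches nothing.
It fails at once if the insert is borne down on hard (over 40 N on the caddy or slicer) (contact force between insert and caddy above 40 N or contact force between insert and slicer above 40 N).
It fails at once if the bowl, the bottle or the jar is pushed more than 20 mm or tipped (distance of any of bowl, sauce, pepper from where it was at the start of the episode above 0.02 m or angle between any of bowl, sauce, pepper's own z axis and vertical above 0.3 rad).
It also fails if it takes over 69 s, if anything falls off the work surface, if the arm or the gripper's body presses on something with over 40 N, if the wrist force passes 120 N, or if a joint passes its speed limit or range.

ROBOT

A 6-joint arm with a two-finger parallel gripper is mounted at the origin on the work surface. World frame = base frame: x ahead of the robot, y to its left, z up, the work surface at z = 0. Lengths are in m, angles in rad, forces in N, time in s.
With the tool pointing down it reaches from about 0.35 to 0.95 m from the base axis. Payload 17.4 kg.
Tool frame: the origin (TCP) lies at the very end of the fingers, on their centre line; the grasp point (between the pads) lies 19 mm behind it; z points along the fingers, y is the line along which they close (so a half turn about z gives the same grasp; the last joint's range is limited). The gripper opens to 93 mm and grips with 3 to 60 N. Pads are 15 mm wide; open, the fingers measure 128 mm over their backs; the gripper's body (75 mm by 188 mm) begins 65 mm behind the grasp point.
Start: joints at [-1.224, 0.116, 1.442, -0, 1.584, -0.038], TCP at [0.253, -0.626, 0.219] pointing down, gripper open.
Joint ranges: [-2.83, 2.83], [-0.83, 2.19], [0.07, 2.5], [-1.14, 4.28], [0.01, 3], [-2.97, 2.97]. Speed limits (rad/s): [1.89, 1.89, 2.22, 3.14, 3.14, 3.14].

INTERFACE

Orientations are given as [roll, pitch, yaw] about the fixed x, y, z axes, in that order (R = Rz(yaw) Ry(pitch) Rx(roll)).
In Python, from plant import ctrl gives the robot as it stands.
- The arm moves only by the tool move_arm, never from a script. Its argument "rows" is a list of rows, each a list of 3 entries, a list of its own where there are three numbers: the shift along the world's x, y, z in m, then the turn, a rotation vector about the world's x, y, z in degrees, then the finger opening in m, from 0 to 0.093. A call has 1 to 8 rows; each row shifts and turns the commanded pose from where the row before left it; what a row does not reach is not made up. A row lasts 1/10 s, in which the tool goes at most 50 mm and 8.59 degrees, less where a joint would pass 70% of its speed; a pose out of reach is approached as far as the arm can. A call with a gripper value outside its range is refused whole. The fingers move at their own pace and stop on an object; "squeeze" is the grip in N (left out, the last holds). Time passes only in rows, so rows that do not move let the fingers close. It gives the time, the measured TCP pose, the force, the opening and the grip force at its end, in the units of the state.
- ctrl.get_state(): the state, without advancing time (a new reading comes with each control period).
- ctrl.get_image(name): name is "scene" or "top" or "wrist"; returns the picture (420x560x3 uint8, red, green, blue); there is no depth.
- ctrl.camera_params(name): a dict with "fovy" (degrees; the focal length in pixels is half the picture's height over the tangent of half this angle, whatever the lens; pixels are square), "cx", "cy" (the principal point, pixels), "pose" (4x4, takes a point from camera to world coordinates). Camera axes: x right, y down, z forward; pixel columns grow to the right and rows downward; lengths in m; the calibration is good to about 2 mm. A picture is of the moment at which its call begins: read the wrist's pose just before it. camera_params takes no time and is no camera call; for the wrist camera it gives the pose at the moment of the call.
- ctrl.sign_off(): hands the job in; it is judged then, once.
The state is a dict: "clock": time; "joint_positions": joint angles; "joint_vel": joint speeds; "joint_efforts": joint torques, N m; "ee_pos": TCP position; "tcp_rot": TCP orientation; "wrist_force": force on the tool from outside, world axes, zero at the start; "wrist_torque": the same for the moment, N m; "gripper_width": opening from 0.0 (shut) to 1.0 (fully open); "gripper_force": force on a finger pad.
Only numpy, scipy, OpenCV 4.12 (cv2) and the standard library are available. Lean on these libraries where they do the work, as an engineer would, in place of code of your own. Each camera call takes 0.05 s, during which the arm holds its last target. There are 200 camera calls.

## Working session

There is one attempt and no reset: what is moved stays moved. The work goes in short steps, Python scripts to look and compute and a tool call to move; the robot and the scene stay as the last step left them, time stands still between calls to the robot, and variables do not carry over. Pictures are saved under pics/ and viewed, at most 10 in all, crops included, and the job is handed in when it is done.

Besides the shell and the picture viewer there is one more tool, called after "Call:" as a command line: name --argument value ..., lists and objects as JSON in quotes. move_arm: Moves the arm, as the interface text tells. Its arguments: {"type":"object","properties":{"rows":{"type":"array","items":{"type":"array"}},"squeeze":{"type":"number"}},"required":["rows"]}

```bash
mkdir -p pics; ls; python3 - <<'E'
from plant import ctrl
import cv2
for n in ("scene","top"):
    im=ctrl.get_image(n); cv2.imwrite(f"pics/{n}0.png",im[:,:,::-1])
    p=ctrl.camera_params(n); print(n,p)
s=ctrl.get_state(); print(s)
E
```

```text
pics
scene {'fovy': 47.403064230527356, 'cx': 281.13820540777056, 'cy': 209.02351015621295, 'pose': array([[ 0.28482263,  0.61217404, -0.73764424,  1.50650477],
       [ 0.95851764, -0.19067702,  0.21186364, -0.27685974],
       [-0.01095438, -0.76738857, -0.64108874,  0.92392188],
       [ 0.        ,  0.        ,  0.        ,  1.        ]])}
top {'fovy': 49.62896080303391, 'cx': 275.0933418988163, 'cy': 206.30753560022518, 'pose': array([[-0.005868  , -0.9974198 ,  0.07154931,  0.40791375],
       [-0.99993691,  0.00653801,  0.00913384, -0.00224362],
       [-0.00957806, -0.0714912 , -0.99739524,  1.42972804],
       [ 0.        ,  0.        ,  0.        ,  1.        ]])}
{'clock': 0.1, 'joint_positions': array([-1.22377314e+00,  1.16468715e-01,  1.44216356e+00,  1.24467014e-05,
        1.58395976e+00, -3.78106926e-02]), 'joint_vel': array([-0.00044631, -0.00291051, -0.00188681, -0.0006055 ,  0.00020915,
        0.00108354]), 'joint_efforts': array([ 1.70096624e-03, -7.22889447e+01, -6.23861146e+01,  7.82170426e-02,
        2.28177320e-02, -8.24893186e-05]), 'ee_pos': array([ 0.25333387, -0.62548876,  0.21797996]), 'tcp_rot': array([-3.14059446e+00, -5.02152250e-05,  3.84834013e-01]), 'wrist_force': array([ 0.36094989,  0.32263138, -0.49756208]), 'wrist_torque': array([ 0.02698262,  0.01246981, -0.0099424 ]), 'gripper_force': 0.0, 'gripper_width': 1.003881118394679}
```

View pics/scene0.png

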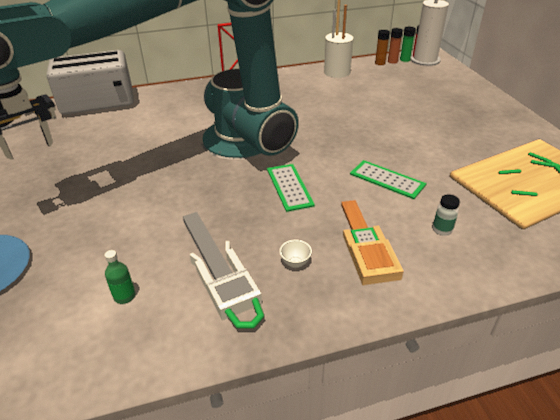

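View pics/top0.png

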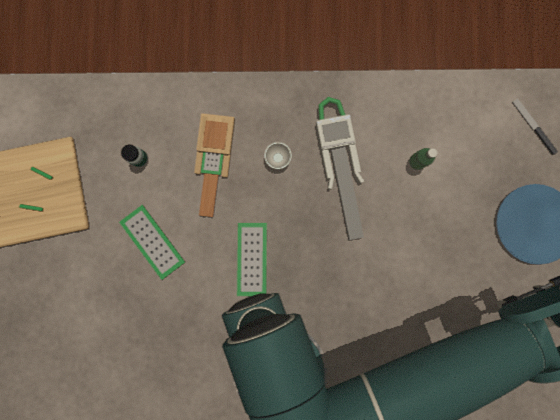

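The top view shows the caddy (tongue end ~(207,216), roof near edge ~(213,152), far end ~(217,115)). The slicer runs from its tongue end ~(353,238) to its bar near edge ~(337,147), with the bowl at (278,156). Two bigger inserts are lying around as decoys.

```bash
cat > h.py <<'E'
import numpy as np, cv2
from plant import ctrl
def ray(p,uv,z):
    f=210/np.tan(np.radians(p["fovy"]/2)); T=np.array(p["pose"])
    d=T[:3,:3]@[(uv[0]-p["cx"])/f,(uv[1]-p["cy"])/f,1]
    return T[:3,3]+d*(z-T[2,3])/d[2]
def proj(p,X):
    f=210/np.tan(np.radians(p["fovy"]/2)); T=np.array(p["pose"])
    c=T[:3,:3].T@(np.array(X)-T[:3,3]); return c[0]/c[2]*f+p["cx"],c[1]/c[2]*f+p["cy"]
def shot(n,name,crop=None,s=1):
    p=ctrl.camera_params(n); im=ctrl.get_image(n)[:,:,::-1].copy(); cv2.imwrite(f"pics/{name}_raw.png",im)
    np.save(f"pics/{name}.npy",p,allow_pickle=True)
    return p,im
E
python3 - <<'E'
from h import *
p=ctrl.camera_params("top")
for n,uv,z in [("ctongue",(207,216),.02),("croof",(213,152),.035),("cend",(217,115),.035),("stongue",(353,238),.02),("sbar",(337,147),.035),("send",(335,117),.03),("bowl",(278,156),.03),("pep",(133,156),.05),("sauce",(420,160),.06)]:
    print(n,ray(p,uv,z).round(3))
print(ctrl.camera_params("wrist"))
im=cv2.imread("pics/top0.png")[90:250,180:370]
cv2.imwrite("pics/topc.png",cv2.resize(im,None,fx=3.7,fy=3.7,interpolation=cv2.INTER_CUBIC))
E
```

```text
ctongue [0.48  0.223 0.02 ]
croof [0.679 0.203 0.035]
cend [0.795 0.191 0.035]
stongue [ 0.409 -0.23   0.02 ]
sbar [ 0.691 -0.183  0.035]
send [ 0.787 -0.179  0.03 ]
bowl [0.665 0.001 0.03 ]
pep [0.665 0.447 0.05 ]
sauce [ 0.644 -0.431  0.06 ]
{'fovy': 62.07809240254023, 'cx': 279.69229824547136, 'cy': 207.863348920627, 'pose': array([[ 3.75097522e-01, -8.96124842e-01, -2.37196368e-01,
         3.17537615e-01],
       [-9.26985316e-01, -3.62535749e-01, -9.62603439e-02,
        -5.98573815e-01],
       [ 2.69122626e-04,  2.55984566e-01, -9.66680831e-01,
         3.84276994e-01],
       [ 0.00000000e+00,  0.00000000e+00,  0.00000000e+00,
         1.00000000e+00]])}
```

View pics/topc.png

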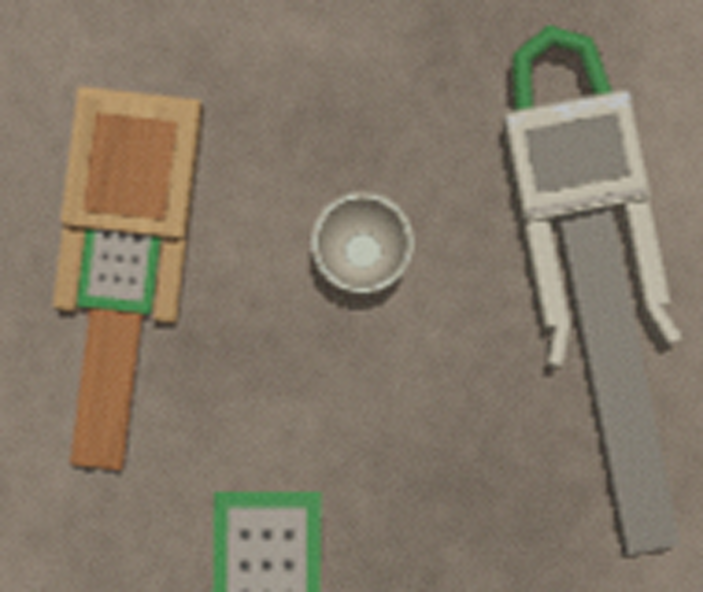

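Call:
move_arm --rows '[[[0.024, 0.031, 0], [0, 0, -2], 0.093], [[0.024, 0.031, 0], [0, 0, -2], 0.093], [[0.024, 0.031, 0], [0, 0, -2], 0.093], [[0.024, 0.031, 0], [0, 0, -2], 0.093], [[0.024, 0.031, 0], [0, 0, -2], 0.093], [[0.024, 0.031, 0], [0, 0, -2], 0.093], [[0.024, 0.031, 0], [0, 0, -1], 0.093]]'

```text
clock: 0.8
ee_pos: [0.422, -0.4072, 0.2184]
tcp_rot: [-3.141, 0.0, 0.156]
wrist_force: [0.3, 0.1, 0.0]
gripper_width: 0.997
gripper_force: 0.0
```

Call:
move_arm --rows '[[[0.024, 0.031, 0], [0, 0, 0], 0.093], [[0.024, 0.031, 0], [0, 0, 0], 0.093], [[0.024, 0.031, 0], [0, 0, 0], 0.093], [[0.024, 0.031, 0], [0, 0, 0], 0.093], [[0.024, 0.031, 0], [0, 0, 0], 0.093], [[0.024, 0.031, 0], [0, 0, 0], 0.093], [[0.024, 0.031, 0], [0, 0, 0], 0.093], [[0, 0, 0], [0, 0, 0], 0.093]]'

```text
clock: 1.6
ee_pos: [0.5911, -0.1884, 0.218]
tcp_rot: [-3.14, 0.0, 0.161]
wrist_force: [-0.5, -0.3, -0.4]
gripper_width: 0.997
gripper_force: 0.0
```

```bash
python3 - <<'E'
from h import *
p,im=shot("wrist","w1"); s=ctrl.get_state(); print(s["clock"],s["ee_pos"],s["tcp_rot"])
E
```

```text
1.65 [ 0.59008488 -0.19000626  0.2179936 ] [-3.14101948e+00  8.94367686e-04  1.60639867e-01]
```

View pics/w1_raw.png

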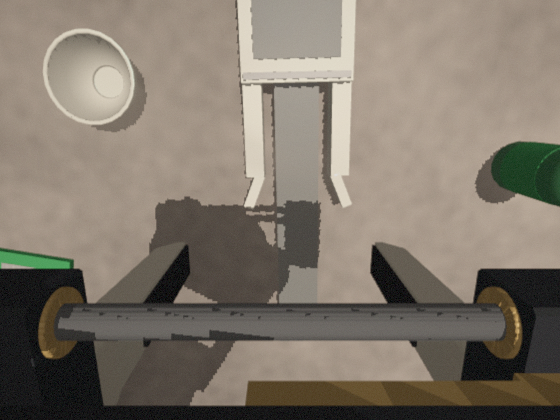

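The wrist view shows the slicer bar's near edge at v≈73 (u 243–352), the rails running down to v≈178, and the flares ending at v≈206.

```bash
python3 - <<'E'
from h import *
im=cv2.imread("pics/w1_raw.png"); p=np.load("pics/w1.npy",allow_pickle=True).item()
hsv=cv2.cvtColor(im,cv2.COLOR_BGR2HSV)
w=((hsv[...,2]>165)).astype(np.uint8)
def segs(row):
    d=np.flatnonzero(np.diff(np.r_[0,w[row,200:400],0])); return (d+200).tolist()
for r in (20,40,55,65,70,75,80,90,110,130,150,165,175,190,200,205): print(r,segs(r))
for c in (255,262,290,310,335,345): print(c,w[60:90,c].tolist(), im[60:90,c,1].tolist())
E
```

```text
20 [238, 252, 341, 400]
40 [239, 254, 267, 268, 279, 280, 283, 284, 285, 286, 289, 290, 292, 293, 300, 302, 303, 305, 306, 308, 309, 311, 312, 315, 316, 321, 322, 323, 325, 329, 330, 331, 333, 334, 335, 336, 337, 338, 340, 400]
55 [240, 254, 256, 257, 259, 260, 262, 264, 266, 268, 269, 270, 271, 273, 274, 283, 284, 292, 293, 303, 305, 307, 308, 311, 312, 323, 324, 332, 333, 336, 340, 400]
65 [240, 400]
70 [225, 226, 233, 234, 240, 400]
75 [224, 225, 226, 227, 228, 231, 241, 400]
80 [230, 231, 241, 244, 246, 400]
90 [242, 262, 293, 294, 297, 298, 299, 300, 302, 303, 307, 308, 310, 311, 332, 400]
110 [243, 262, 332, 400]
130 [221, 243, 244, 263, 266, 272, 320, 322, 332, 400]
150 [225, 226, 228, 230, 235, 237, 245, 264, 266, 273, 319, 322, 331, 373, 374, 400]
165 [229, 230, 236, 237, 246, 264, 319, 320, 321, 322, 331, 358, 360, 400]
175 [246, 265, 320, 321, 331, 400]
190 [249, 261, 336, 400]
200 [246, 257, 270, 271, 272, 273, 319, 330, 340, 400]
205 [244, 255, 321, 333, 335, 340, 342, 400]
255 [1, 1, 1, 1, 1, 1, 1, 1, 1, 1, 1, 1, 1, 1, 1, 1, 1, 1, 1, 1, 1, 1, 1, 0, 0, 1, 1, 1, 1, 1] [21
[... 666 characters left out ...]
, 1, 1, 1, 1, 1, 1, 1, 1, 1, 1, 1, 1, 0, 0, 0, 0, 0, 0, 1, 1] [217, 217, 215, 218, 216, 215, 216, 219, 217, 217, 214, 204, 196, 196, 198, 198, 197, 186, 159, 199, 219, 182, 113, 78, 83, 77, 85, 141, 159, 161]
335 [1, 1, 1, 1, 1, 1, 1, 1, 1, 1, 1, 1, 1, 1, 1, 1, 1, 1, 1, 1, 1, 0, 0, 1, 1, 1, 1, 1, 1, 1] [216, 217, 217, 219, 219, 216, 219, 218, 217, 218, 207, 199, 196, 200, 197, 197, 195, 173, 200, 219, 205, 155, 129, 198, 220, 220, 220, 218, 218, 219]
345 [1, 1, 1, 1, 1, 1, 1, 1, 1, 1, 1, 1, 1, 1, 1, 1, 1, 1, 1, 1, 1, 0, 1, 1, 1, 1, 1, 1, 1, 1] [217, 218, 217, 217, 218, 218, 215, 216, 216, 217, 206, 196, 198, 198, 196, 194, 197, 210, 219, 217, 190, 149, 194, 218, 220, 219, 218, 218, 218, 218]
```

```bash
python3 - <<'E'
from h import *
from scipy.optimize import brentq
im=cv2.imread("pics/w1_raw.png"); p=np.load("pics/w1.npy",allow_pickle=True).item()
g=im[...,1].astype(float)
def edge(row,lo,hi,rev):
    t=190; r=range(lo,hi) if not rev else range(hi,lo,-1)
    for c in r:
        if g[row,c]>t:
            q=c-1 if not rev else c+1
            return q+(c-q)*(t-g[row,q])/(g[row,c]-g[row,q])
for r in (20,40,60,68,100,120,140,160,172): print(r,edge(r,225,300,0),edge(r,300,370,1))
L=lambda rows,a,b,rev: np.polyfit(rows,[edge(r,a,b,rev) for r in rows],1)
bl,br=L([20,30,40,50,60],225,300,0),L([20,30,40,50,60],300,370,1)
# bar near edge
e=np.polyfit([255,290,310,335,345],[71.9,70.9,70.8,70.2,70.1],1)
def X(l): # intersection u=l0 v+l1 , v=e0 u+e1
    v=(e[0]*l[1]+e[1])/(1-e[0]*l[0]); return (np.polyval(l,v),v)
a,b=X(bl),X(br); print(a,b)
h1=brentq(lambda z:np.linalg.norm(ray(p,a,z)-ray(p,b,z))-.104,-.05,.1); print("bar top z",h1)
rows=[100,110,120,130,140,150,160,170]
rl,rr=L(rows,225,300,0),L(rows,300,370,1)
wd=lambda z:[ (lambda A,B,C:abs(np.cross((B-A)[:2],(C-A)[:2]))/np.linalg.norm((B-A)[:2]))(ray(p,(np.polyval(rl,100),100),z),ray(p,(np.polyval(rl,170),170),z),ray(p,(np.polyval(rr,135),135),z))]
h2=brentq(lambda z:wd(z)[0]-.104,-.05,.1); print("rail top z",h2)
# top view: bar near edge mid
pt=ctrl.camera_params("top")
for h in (0,.005,.01,.015):
    m=(ray(p,a,h+.028)+ray(p,b,h+.028))/2
    ax=ray(p,(np.polyval(rl,100),100),h+.02)-ray(p,(np.polyval(rl,170),170),h+.02)
    ax2=ray(p,(np.polyval(rr,100),100),h+.02)-ray(p,(np.polyval(rr,170),170),h+.02)
    d=ray(p,b,h+.028)-ray(p,a,h+.028)
    mt=(ray(pt,(180+527/3.7,90+214/3.7),h+.028)+ray(pt,(180+648/3.7,90+193/3.7),h+.028))/2
    print(h,m.round(4),[round(float(np.arctan2(q[1],q[0])),4) for q in (ax,ax2,(-d[1],d[0]))],mt.round(4))
E
```

```text
20 238.32258064516128 354.6842105263158
40 239.0 354.2857142857143
60 239.87058823529412 353.5151515151515
68 240.68 353.2258064516129
100 242.79761904761904 350.7073170731707
120 243.78205128205127 349.93333333333334
140 244.82539682539684 349.4594594594595
160 245.7659574468085 348.6216216216216
172 246.16666666666666 348.44444444444446
(np.float64(240.41451074757236), np.float64(72.08242744751882)) (np.float64(353.1960728040661), np.float64(69.87639421647114))
bar top z 0.040798131791933645
rail top z 0.03159497327600118
0 [ 0.7028 -0.1863  0.028 ] [0.1824, 0.1803, 0.1793] [ 0.699  -0.1893  0.028 ]
0.005 [ 0.7022 -0.1861  0.033 ] [0.1824, 0.1803, 0.1793] [ 0.6979 -0.1886  0.033 ]
0.01 [ 0.7016 -0.186   0.038 ] [0.1824, 0.1803, 0.1793] [ 0.6969 -0.1879  0.038 ]
0.015 [ 0.701  -0.1859  0.043 ] [0.1824, 0.1803, 0.1793] [ 0.6958 -0.1873  0.043 ]<stdin>:22: DeprecationWarning: Arrays of 2-dimensional vectors are deprecated. Use arrays of 3-dimensional vectors instead. (deprecated in NumPy 2.0)
```

Call:
move_arm --rows '[[[0, 0.045, 0], [0, 0, -3], 0.093], [[0, 0.045, 0], [0, 0, -3], 0.093], [[0, 0.045, 0], [0, 0, -3], 0.093], [[0, 0.045, 0], [0, 0, -3], 0.093], [[0, 0.045, 0], [0, 0, -3], 0.05], [[0, 0.045, 0], [0, 0, 0], 0.02], [[0, 0.045, 0], [0, 0, 0], 0]]'

```text
clock: 2.35
ee_pos: [0.5889, 0.1239, 0.2187]
tcp_rot: [3.141, -0.0, -0.105]
wrist_force: [0.8, -0.4, 0.1]
gripper_width: 0.792
gripper_force: 0.0
```

Call:
move_arm --rows '[[[0, 0.045, 0], [0, 0, 0], 0], [[0, 0.045, 0], [0, 0, 0], 0], [[0, 0, 0], [0, 0, 0], 0], [[0, 0, 0], [0, 0, 0], 0]]'

```text
clock: 2.75
ee_pos: [0.5893, 0.213, 0.2183]
tcp_rot: [3.141, 0.0, -0.103]
wrist_force: [-0.0, -0.6, 0.2]
gripper_width: 0.449
gripper_force: 0.0
```

```bash
python3 - <<'E'
from h import *
p,im=shot("wrist","w2"); s=ctrl.get_state(); print(s["clock"],s["ee_pos"],s["tcp_rot"])
E
```

```text
2.8 [0.58940515 0.2123043  0.21844899] [ 3.14103024e+00  2.34953637e-04 -1.04201659e-01]
```

View pics/w2_raw.png

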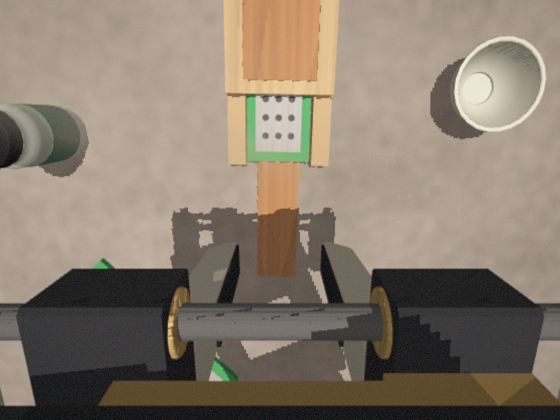

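The wrist view over the caddy shows the roof's near edge at v≈94 (u 226–336), the rail ends at v≈165, the insert's near edge at v≈161, and its rim between u≈247 and 311.

```bash
python3 - <<'E'
from h import *
from scipy.optimize import brentq
im=cv2.imread("pics/w2_raw.png"); p=np.load("pics/w2.npy",allow_pickle=True).item()
hsv=cv2.cvtColor(im,cv2.COLOR_BGR2HSV); S=hsv[...,1].astype(int)
wood=((S>90)&(hsv[...,0]<30)&(hsv[...,2]>110)).astype(np.uint8)
for r in (20,40,60,80,88,100,120,140,160):
    q=np.flatnonzero(wood[r,200:360])+200; print(r,q.min(),q.max()+1)
grn=((hsv[...,0]>45)&(hsv[...,0]<85)&(S>120)).astype(np.uint8)
for r in (110,120,130,140,150): 
    q=np.flatnonzero(grn[r,200:360])+200; print("g",r,q.min(),q.max()+1)
for c in (255,270,280,300): 
    q=np.flatnonzero(grn[80:200,c])+80; print("gc",c,q.min(),q.max()+1)
for c in (232,250,280,310,330): print(c,im[84:102,c,2].tolist())
for c in (232,236,322,327): print(c,im[156:172,c,2].tolist())
E
```

```text
20 225 338
40 227 336
60 229 335
80 226 334
88 227 334
100 230 331
120 236 330
140 311 329
160 310 327Traceback (most recent call last):
  File "<stdin>", line 10, in <module>
    return umr_minimum(a, axis, None, out, keepdims, initial, where)
ValueError: zero-size array to reduction operation minimum which has no identity
```

```bash
python3 - <<'E'
from h import *
im=cv2.imread("pics/w2_raw.png"); 
for r in (40,60,80,120,140): print(r,"L",im[r,220:256].tolist()[::3],"\n   R",im[r,306:342].tolist()[::3])
d=im.astype(int); m=(d[...,1]-d[...,2]>40)
for r in (110,130,150): q=np.flatnonzero(m[r,200:360])+200; print("g",r,q[[0,-1]] if len(q) else 0)
for c in (252,270,280,300): q=np.flatnonzero(m[80:200,c])+80; print("gc",c,q[[0,-1]] if len(q) else 0)
for c in (232,280,330): print(c,im[84:104,c].tolist()[::2])
for c in (234,324): print(c,im[156:172,c,2].tolist())
E
```

```text
40 L [[152, 166, 182], [150, 166, 183], [146, 193, 226], [142, 189, 222], [139, 185, 218], [138, 184, 216], [142, 189, 222], [148, 195, 227], [101, 150, 202], [104, 152, 205], [107, 154, 208], [102, 147, 201]] 
   R [[110, 156, 210], [104, 152, 207], [108, 156, 210], [110, 159, 213], [108, 155, 199], [140, 189, 224], [148, 196, 228], [145, 193, 226], [149, 196, 229], [145, 192, 225], [142, 183, 213], [148, 161, 176]]
60 L [[148, 164, 181], [149, 165, 183], [147, 193, 225], [141, 186, 220], [140, 184, 218], [139, 183, 216], [141, 187, 221], [145, 192, 226], [111, 154, 205], [109, 155, 206], [109, 154, 207], [106, 148, 201]] 
   R [[109, 157, 212], [107, 153, 208], [110, 157, 211], [103, 149, 201], [136, 182, 217], [147, 193, 226], [149, 195, 229], [149, 196, 228], [150, 197, 231], [141, 188, 221], [145, 165, 188], [144, 161, 177]]
80 L [[152, 167, 183], [155, 169, 185], [146, 195, 228], [144, 191, 223], [143, 188, 220], [138, 183, 217], [144, 191, 223], [148, 196, 229], [146, 193, 225], [134, 180, 212], [123, 166, 199], [136, 181, 215]] 
   R [[128, 176, 218], [89, 128, 172], [93, 132
[... 1106 characters left out ...]
0 [152 161]
232 [[141, 188, 220], [146, 190, 222], [142, 189, 221], [144, 189, 222], [128, 173, 207], [76, 104, 130], [94, 130, 160], [130, 176, 209], [145, 191, 224], [144, 192, 224]]
280 [[149, 197, 229], [149, 195, 230], [149, 197, 229], [150, 197, 230], [151, 198, 231], [114, 141, 167], [73, 73, 74], [106, 109, 112], [113, 112, 116], [177, 185, 195]]
330 [[148, 197, 230], [148, 195, 229], [149, 196, 229], [147, 196, 229], [150, 198, 230], [133, 179, 212], [82, 117, 144], [100, 141, 172], [142, 192, 224], [145, 192, 225]]
234 [211, 213, 213, 213, 213, 211, 213, 215, 175, 129, 159, 181, 177, 180, 178, 178]
324 [219, 218, 216, 218, 216, 216, 216, 215, 217, 209, 183, 171, 174, 172, 172, 172]
```

```bash
cat > cad.py <<'E'
from h import *
from scipy.optimize import brentq
im=cv2.imread("pics/w2_raw.png").astype(float); p=np.load("pics/w2.npy",allow_pickle=True).item()
g=cv2.GaussianBlur(im[...,2]-im[...,0],(1,5),0); t=54
def edge(r,rev):
    a=np.arange(215,300) if not rev else np.arange(350,300,-1)
    v=g[r,a]; i=np.flatnonzero((v[1:]>t))[0]; return a[i]+(a[i+1]-a[i])*(t-v[i])/(v[i+1]-v[i])
R1=list(range(15,90,6)); R2=list(range(105,160,5))
L=lambda rows,rev: np.polyfit(rows,[edge(r,rev) for r in rows],1)
bl,br,rl,rr=L(R1,0),L(R1,1),L(R2,0),L(R2,1)
e=np.polyfit([232,280,330],[92.8,93.5,94.5],1)
def X(l,e):
    v=(e[0]*l[1]+e[1])/(1-e[0]*l[0]); return (np.polyval(l,v),v)
a,b=X(bl,e),X(br,e); print(a,b)
print("roof z",brentq(lambda z:np.linalg.norm(ray(p,a,z)-ray(p,b,z))-.104,-.05,.1))
def wd(z):
    A,B,C=[ray(p,(np.polyval(l,v),v),z)[:2] for l,v in ((rl,105),(rl,155),(rr,130))]
    d=(B-A)/np.linalg.norm(B-A); return abs(d[0]*(C-A)[1]-d[1]*(C-A)[0])
print("rail z",brentq(lambda z:wd(z)-.104,-.05,.1))
pe=np.polyfit([234,324],[164.3,166.5],1); c,d=X(rl,pe),X(rr,pe)
for h in (0,.005,.01,.015):
    m=(ray(p,a,h+.028)+ray(p,b,h+.028))/2; n=(ray(p,c,h+.016)+ray(p,d,h+.016))/2
    ang=lambda q: round(float(np.arctan2(q[1],q[0])),4)
    A=[ray(p,(np.polyval(l,105),105),h+.016)-ray(p,(np.polyval(l,155),155),h+.016) for l in(rl,rr)]
    q=ray(p,b,h+.028)-ray(p,a,h+.028)
    ins=ray(p,(280,161.0),h+.016)
    print(h,m.round(4),n.round(4),"L=.070?",np.linalg.norm((m-n)[:2]).round(4),[ang(x) for x in A+[(-q[1],q[0])]],"ins near",ins.round(4))
E
python3 cad.py
```

```text
(np.float64(224.7483658093106), np.float64(92.6289589898313)) (np.float64(333.60734044286755), np.float64(94.51933346604703))
roof z 0.03436383751060346
rail z 0.021803865354571225
0 [0.6788 0.2041 0.028 ] [0.6077 0.2127 0.016 ] L=.070? 0.0717 [-0.1188, -0.1232, -0.1198] ins near [0.612  0.2102 0.016 ]
0.005 [0.6785 0.2041 0.033 ] [0.6083 0.2126 0.021 ] L=.070? 0.0707 [-0.1188, -0.1232, -0.1198] ins near [0.6127 0.2101 0.021 ]
0.01 [0.6782 0.2041 0.038 ] [0.609  0.2125 0.026 ] L=.070? 0.0697 [-0.1188, -0.1232, -0.1198] ins near [0.6133 0.2101 0.026 ]
0.015 [0.6779 0.2042 0.043 ] [0.6097 0.2125 0.031 ] L=.070? 0.0687 [-0.1188, -0.1232, -0.1198] ins near [0.6139 0.21   0.031 ]
```

Call:
move_arm --rows '[[[0.025, -0.0015, -0.03], [0, 0, -0.9], 0], [[0.025, -0.0015, -0.035], [0, 0, 0], 0], [[0, 0, -0.035], [0, 0, 0], 0], [[0, 0, -0.035], [0, 0, 0], 0], [[0, 0, -0.03], [0, 0, 0], 0], [[0, 0, -0.01], [0, 0, 0], 0], [[0, 0, -0.005], [0, 0, 0], 0], [[0, 0, 0], [0, 0, 0], 0]]'

```text
clock: 3.6
ee_pos: [0.6399, 0.2097, 0.0396]
tcp_rot: [-3.141, -0.001, -0.12]
wrist_force: [0.0, 0.2, 0.8]
gripper_width: 0.004
gripper_force: 0.0
```

Call:
move_arm --rows '[[[0, 0, -0.004], [0, 0, 0], 0], [[0, 0, -0.003], [0, 0, 0], 0], [[0, 0, 0], [0, 0, 0], 0]]'

```text
clock: 3.9
ee_pos: [0.6394, 0.2104, 0.0319]
tcp_rot: [-3.141, -0.0, -0.119]
wrist_force: [0.4, 1.0, -0.1]
gripper_width: 0.004
gripper_force: 0.0
```

Call:
move_arm --rows '[[[0, 0, -0.003], [0, 0, 0], 0], [[0, 0, -0.002], [0, 0, 0], 0], [[0, 0, 0], [0, 0, 0], 0]]'

```text
clock: 4.2
ee_pos: [0.6392, 0.2104, 0.0263]
tcp_rot: [3.141, 0.0, -0.119]
wrist_force: [0.0, -0.1, 0.2]
gripper_width: 0.006
gripper_force: 0.0
```

Call:
move_arm --rows '[[[0, 0, -0.001], [0, 0, 0], 0], [[0, 0, 0], [0, 0, 0], 0]]'

```text
clock: 4.4
ee_pos: [0.6394, 0.2103, 0.0256]
tcp_rot: [-3.142, 0.0, -0.12]
wrist_force: [-0.1, -0.9, 1.2]
gripper_width: 0.001
gripper_force: 0.0
```

Call:
move_arm --rows '[[[0, 0, -0.001], [0, 0, 0], 0], [[0, 0, 0], [0, 0, 0], 0]]'

```text
clock: 4.6
ee_pos: [0.6393, 0.2104, 0.0246]
tcp_rot: [3.142, 0.0, -0.12]
wrist_force: [-0.4, -0.1, -0.7]
gripper_width: 0.003
gripper_force: 0.0
```

Call:
move_arm --rows '[[[0, 0, -0.001], [0, 0, 0], 0], [[0, 0, 0], [0, 0, 0], 0]]'

```text
clock: 4.8
ee_pos: [0.6393, 0.2103, 0.0235]
tcp_rot: [3.142, 0.0, -0.12]
wrist_force: [0.3, -1.1, 0.5]
gripper_width: 0.008
gripper_force: 0.0
```

Call:
move_arm --rows '[[[0, 0, -0.001], [0, 0, 0], 0], [[0, 0, 0], [0, 0, 0], 0]]'

```text
clock: 5.0
ee_pos: [0.6393, 0.2103, 0.0225]
tcp_rot: [3.141, 0.0, -0.12]
wrist_force: [0.1, -1.1, 0.6]
gripper_width: 0.007
gripper_force: 0.0
```

Call:
move_arm --rows '[[[0, 0, -0.0005], [0, 0, 0], 0], [[0, 0, 0], [0, 0, 0], 0]]'

```text
clock: 5.2
ee_pos: [0.6393, 0.2103, 0.022]
tcp_rot: [3.142, 0.0, -0.12]
wrist_force: [-0.2, 0.3, -0.5]
gripper_width: 0.005
gripper_force: 0.0
```

Call:
move_arm --rows '[[[0, 0, -0.0005], [0, 0, 0], 0], [[0, 0, 0], [0, 0, 0], 0]]'

```text
clock: 5.4
ee_pos: [0.6393, 0.2103, 0.0216]
tcp_rot: [3.142, 0.0, -0.12]
wrist_force: [-0.2, 0.8, 0.3]
gripper_width: 0.001
gripper_force: 0.0
```

Call:
move_arm --rows '[[[0, 0, -0.0005], [0, 0, 0], 0], [[0, 0, 0], [0, 0, 0], 0]]'

```text
clock: 5.6
ee_pos: [0.6394, 0.2104, 0.0213]
tcp_rot: [-3.141, -0.0, -0.12]
wrist_force: [0.3, -0.1, 2.8]
gripper_width: 0.01
gripper_force: 1.0
```

Call:
move_arm --rows '[[[0, 0, -0.0005], [0, 0, 0], 0], [[0, 0, 0], [0, 0, 0], 0]]'

```text
clock: 5.8
ee_pos: [0.6395, 0.2104, 0.0213]
tcp_rot: [-3.141, -0.0, -0.12]
wrist_force: [-2.9, -1.4, 6.8]
gripper_width: 0.004
gripper_force: 3.5
```

Call:
move_arm --rows '[[[0, 0, -0.0005], [0, 0, 0], 0], [[0, 0, 0], [0, 0, 0], 0]]'

```text
clock: 6.0
ee_pos: [0.6396, 0.2104, 0.0213]
tcp_rot: [-3.141, -0.001, -0.12]
wrist_force: [-5.4, -1.1, 10.9]
gripper_width: 0.002
gripper_force: 5.6
```

Call:
move_arm --rows '[[[0, 0, -0.0005], [0, 0, 0], 0], [[0, 0, 0], [0, 0, 0], 0]]'

```text
clock: 6.2
ee_pos: [0.6397, 0.2105, 0.0212]
tcp_rot: [-3.141, -0.001, -0.12]
wrist_force: [-6.4, -1.7, 15.7]
gripper_width: -0.001
gripper_force: 7.6
```

Call:
move_arm --rows '[[[-0.003, 0.0004, 0], [0, 0, 0], 0], [[-0.005, 0.0006, 0], [0, 0, 0], 0], [[-0.005, 0.0006, 0], [0, 0, 0], 0], [[-0.005, 0.0006, 0], [0, 0, 0], 0], [[-0.005, 0.0006, 0], [0, 0, 0], 0]]'

```text
clock: 6.7
ee_pos: [0.6176, 0.2133, 0.0213]
tcp_rot: [-3.14, -0.004, -0.12]
wrist_force: [3.9, -1.1, 8.6]
gripper_width: 0.005
gripper_force: 4.5
```

```bash
python3 - <<'E'
from h import *
p,im=shot("wrist","w3"); d=im.astype(int); m=(d[...,1]-d[...,2]>30)&(d[...,1]>90)
# project expected edge at +-28mm across, for no move / moved
t=-.12; ax=np.array([np.cos(t),np.sin(t),0]); ay=np.array([-ax[1],ax[0],0]); o=np.array([.6388,.2089,.0213])
for y in (-.029,.029):
  for x in (-.026,-.048): print(x,y,np.round(proj(p,o+ax*x+ay*y),1))
for c in (225,232,240,247,250,255,300,305,310,320,330): q=np.flatnonzero(m[100:300,c])+100; print(c,q.min() if len(q) else 0,q.max() if len(q) else 0)
E
```

```text
-0.026 -0.029 [340.  263.9]
-0.048 -0.029 [338.2 302.4]
-0.026 0.029 [227.3 263.9]
-0.048 0.029 [228.8 302.4]
225 141 267
232 154 267
240 0 0
247 0 0
250 0 0
255 0 0
300 0 0
305 0 0
310 0 0
320 0 0
330 153 267
```

View pics/w3_raw.png

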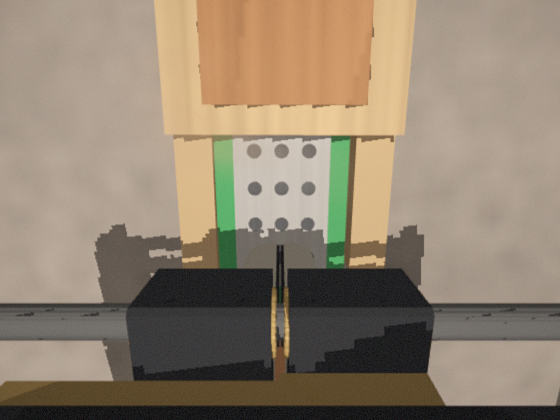

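The wrist view during the drag shows hole rows at v≈151, 188 and 223, with the roof edge at v≈134. I'll compare them with the hole rows in the first caddy view.

```bash
python3 - <<'E'
from h import *
t=-.12; ax=np.array([np.cos(t),np.sin(t),0]); o=np.array([.6388,.2089,.0213])
for n,vs in (("w2",(98,117,136)),("w3",(151,188,223))):
    p=np.load(f"pics/{n}.npy",allow_pickle=True).item(); print(n,[round(float((ray(p,(280,v),.0213)-o)@ax),4) for v in vs])
print(ctrl.get_state()["wrist_force"])
E
```

```text
w2 [0.0365, 0.0182, -0.0006]
w3 [0.0316, 0.0138, -0.004]
[ 0.88761449 -1.37374253  9.84824622]
```

The near rim would be visible at v≈255–264 if the insert hadn't moved. It isn't, so the insert travelled with the finger. I'll keep dragging.

Call:
move_arm --rows '[[[-0.003, 0.0004, -0.0003], [0, 0, 0], 0], [[-0.006, 0.0007, 0], [0, 0, 0], 0], [[-0.006, 0.0007, 0], [0, 0, 0], 0], [[-0.006, 0.0007, 0], [0, 0, 0], 0], [[-0.006, 0.0007, 0], [0, 0, 0], 0], [[-0.006, 0.0007, 0], [0, 0, 0], 0]]'

```text
clock: 7.35
ee_pos: [0.5849, 0.2173, 0.0213]
tcp_rot: [-3.14, -0.004, -0.12]
wrist_force: [5.1, 0.5, 10.6]
gripper_width: 0.006
gripper_force: 5.5
```

```bash
python3 - <<'E'
from h import *
p,im=shot("wrist","w4"); print(ctrl.get_state()["ee_pos"])
t=-.12; ax=np.array([np.cos(t),np.sin(t),0]); o=np.array([.6388,.2089,.0213])
f=lambda uv:round(float((ray(p,uv,.0213)-o)@ax),4)
# holes: dark blobs on bright plate
g=cv2.cvtColor(im,cv2.COLOR_BGR2GRAY); n,l,st,c=cv2.connectedComponentsWithStats((g<115).astype(np.uint8))
for s,q in zip(st,c):
    if 60<s[4]<300 and 230<q[0]<330 and q[1]<260: print(q.round(1),f(q))
E
```

```text
[0.5841939  0.21742628 0.02126266]
[253.1 111. ] 0.0168
[281.3 111.1] 0.0168
[309.6 111.2] 0.0168
[254.5 188.4] -0.0194
[281.1 189.3] -0.0199
```

Call:
move_arm --rows '[[[-0.005, 0.0006, 0], [0, 0, 0], 0], [[-0.007, 0.0008, 0], [0, 0, 0], 0], [[-0.007, 0.0008, 0], [0, 0, 0], 0], [[-0.007, 0.0008, 0], [0, 0, 0], 0], [[-0.007, 0.0008, 0], [0, 0, 0], 0], [[-0.007, 0.0008, 0], [0, 0, 0], 0]]'

```text
clock: 8.0
ee_pos: [0.5448, 0.222, 0.0212]
tcp_rot: [-3.14, -0.004, -0.12]
wrist_force: [5.7, -0.6, 11.7]
gripper_width: 0.005
gripper_force: 5.7
```

Call:
move_arm --rows '[[[-0.007, 0.0008, 0], [0, 0, 0], 0], [[-0.007, 0.0008, 0], [0, 0, 0], 0], [[-0.007, 0.0008, 0], [0, 0, 0], 0], [[-0.004, 0.0005, 0], [0, 0, 0], 0], [[0, 0, 0], [0, 0, 0], 0], [[0, 0, 0.004], [0, 0, 0], 0], [[0, 0, 0.02], [0, 0, 0], 0.03], [[0, 0, 0.03], [0, 0, 0], 0.093]]'

```text
clock: 8.8
ee_pos: [0.5174, 0.2241, 0.0724]
tcp_rot: [3.14, 0.003, -0.12]
wrist_force: [0.6, 0.1, 0.5]
gripper_width: 0.128
gripper_force: 0.0
```

Call:
move_arm --rows '[[[-0.01, 0, 0.04], [0, 0, 0], 0.093], [[-0.01, 0, 0.04], [0, 0, 0], 0.093], [[-0.01, 0, 0.04], [0, 0, 0], 0.093], [[0, 0, 0], [0, 0, 0], 0.093]]'

```text
clock: 9.2
ee_pos: [0.4891, 0.2252, 0.1994]
tcp_rot: [-3.138, -0.007, -0.119]
wrist_force: [-0.2, -0.0, -0.2]
gripper_width: 0.475
gripper_force: 0.0
```

```bash
python3 - <<'E'
from h import *
p,im=shot("wrist","w5"); print(ctrl.get_state()["ee_pos"],ctrl.get_state()["tcp_rot"])
E
```

```text
[0.48890309 0.22494852 0.19623295] [-3.13930164 -0.0041284  -0.11931474]
```

View pics/w5_raw.png

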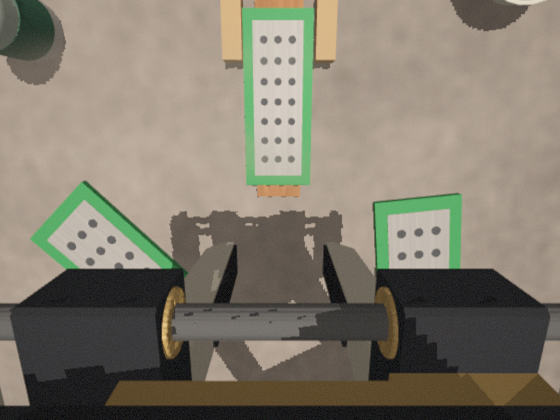

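The insert is clear of the roof. Its outline spans u≈244–312 and v≈9–186, with the tongue end just visible below it. Decoys lie to both sides, clear of the grasp.

```bash
cat > ins.py <<'E'
from h import *
def insert(name,z,box):
    im=cv2.imread(f"pics/{name}_raw.png"); p=np.load(f"pics/{name}.npy",allow_pickle=True).item()
    d=im.astype(int); m=((d[...,1]-d[...,2]>25)).astype(np.uint8); k=np.zeros_like(m); u0,v0,u1,v1=box; k[v0:v1,u0:u1]=m[v0:v1,u0:u1]
    pts=np.concatenate([c.reshape(-1,2) for c in cv2.findContours(k,cv2.RETR_EXTERNAL,cv2.CHAIN_APPROX_NONE)[0] if len(c)>40])
    W=np.array([ray(p,q,z)[:2] for q in pts]).astype(np.float32)
    (c,s,a)=cv2.minAreaRect(W); a=a if s[0]>s[1] else a-90
    a=(a+90)%180-90; return np.array(c),s,a
if __name__=="__main__":
    c,s,a=insert("w5",.0213,(215,0,345,210)); print(c,s,a,np.radians(a))
    t=-.12; ax=np.array([np.cos(t),np.sin(t)]); print("caddy xy",(c-[.6388,.2089])@ax,(c-[.6388,.2089])@[-ax[1],ax[0]])
    e=ctrl.get_state(); print("shift",c-e["ee_pos"][:2])
E
python3 ins.py
```

```text
[0.5725264  0.21767975] (0.06441094726324081, 0.15887604653835297) -6.8416748046875 -0.11940975169253686
caddy xy -0.06684805077335486 0.0007828559910397637
shift [ 0.0836233  -0.00726877]
```

Call:
move_arm --rows '[[[0.03, -0.0025, -0.02], [0, 0, 0], 0.093], [[0.03, -0.0025, -0.03], [0, 0, 0], 0.093], [[0.0235, -0.002, -0.03], [0, 0, 0], 0.093], [[0, 0, -0.03], [0, 0, 0], 0.093], [[0, 0, -0.03], [0, 0, 0], 0.093], [[0, 0, -0.01], [0, 0, 0], 0.093], [[0, 0, 0], [0, 0, 0], 0.093]]'

```text
clock: 9.95
ee_pos: [0.5708, 0.2171, 0.0412]
tcp_rot: [3.14, 0.003, -0.12]
wrist_force: [-0.2, -0.3, -0.0]
gripper_width: 0.996
gripper_force: 0.0
```

Call:
move_arm --rows '[[[0.001, 0.0005, -0.015], [0, 0, 0], 0.093], [[0, 0, -0.015], [0, 0, 0], 0.093], [[0, 0, -0.006], [0, 0, 0], 0.093], [[0, 0, 0], [0, 0, 0], 0.093]]' --squeeze 15

```text
clock: 10.35
ee_pos: [0.5724, 0.2179, 0.0063]
tcp_rot: [3.141, 0.001, -0.12]
wrist_force: [0.1, -0.5, 0.9]
gripper_width: 0.998
gripper_force: 0.0
```

Call:
move_arm --rows '[[[0, 0, 0], [0, 0, 0], 0.05], [[0, 0, 0], [0, 0, 0], 0.05], [[0, 0, 0], [0, 0, 0], 0.05], [[0, 0, 0], [0, 0, 0], 0.05], [[0, 0, 0], [0, 0, 0], 0.05]]' --squeeze 15

```text
clock: 10.85
ee_pos: [0.573, 0.2181, 0.0077]
tcp_rot: [-3.141, -0.0, -0.12]
wrist_force: [-0.4, -0.5, 2.1]
gripper_width: 0.683
gripper_force: 15.0
```

Call:
move_arm --rows '[[[0, 0, 0.005], [0, 0, 0], 0.05], [[0, 0, 0.015], [0, 0, 0], 0.05], [[0, 0, 0.03], [0, 0, 0], 0.05], [[0, 0, 0.04], [0, 0, 0], 0.05], [[-0.005, -0.03, 0.04], [0, 0, 2], 0.05], [[-0.005, -0.04, 0], [0, 0, 2], 0.05], [[-0.005, -0.04, 0], [0, 0, 2], 0.05], [[-0.005, -0.04, 0], [0, 0, 2], 0.05]]'

```text
clock: 11.65
ee_pos: [0.5526, 0.0669, 0.1388]
tcp_rot: [-3.142, -0.002, 0.022]
wrist_force: [-0.1, 0.6, -1.6]
gripper_width: 0.688
gripper_force: 15.0
```

Call:
move_arm --rows '[[[-0.005, -0.04, 0], [0, 0, 2], 0.05], [[-0.005, -0.04, 0], [0, 0, 2], 0.05], [[-0.005, -0.04, 0], [0, 0, 2], 0.05], [[-0.005, -0.04, 0], [0, 0, 2], 0.05], [[-0.005, -0.04, 0], [0, 0, 1.2], 0.05], [[-0.005, -0.04, 0], [0, 0, 0], 0.05], [[-0.008, -0.038, 0], [0, 0, 0], 0.05], [[0, 0, 0], [0, 0, 0], 0.05]]'

```text
clock: 12.45
ee_pos: [0.514, -0.2134, 0.1383]
tcp_rot: [3.14, -0.0, 0.177]
wrist_force: [0.8, 1.1, -2.4]
gripper_width: 0.686
gripper_force: 15.0
```

```bash
python3 - <<'E'
from h import *
p,im=shot("wrist","w6"); s=ctrl.get_state(); print(s["clock"],s["ee_pos"],s["tcp_rot"],s["wrist_force"],s["gripper_width"])
E
```

```text
12.5 [ 0.51439592 -0.21154077  0.13815992] [ 3.14119567e+00 -4.33268094e-04  1.77689993e-01] [ 0.89663017 -0.22776959 -2.22114913] 0.686138323684359
```

View pics/w6_raw.png

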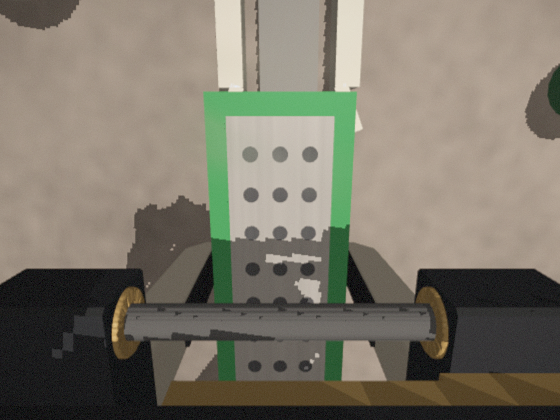

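The insert is held level, with its far edge at v≈93 and u 205–356. The slicer rails lie ahead, with outer edges at u≈216 and 363. I'll refine the slicer axis from this view.

```bash
python3 - <<'E'
from h import *
im=cv2.imread("pics/w6_raw.png"); p=np.load("pics/w6.npy",allow_pickle=True).item(); g=im[...,1].astype(float)
def edge(r,rev):
    a=np.arange(195,240) if not rev else np.arange(385,345,-1); v=g[r,a]; i=np.flatnonzero(v[1:]>192)[0]; return a[i]+(a[i+1]-a[i])*(192-v[i])/(v[i+1]-v[i])
R=list(range(5,80,5))
l,r=[np.polyfit(R,[edge(x,k) for x in R],1) for k in (0,1)]
for h in (.008,.012,.015):
    z=h+.02; P=[ray(p,(np.polyval(q,v),v),z)[:2] for q in (l,r) for v in (5,75)]
    A=[P[0]-P[1],P[2]-P[3]]; yaw=np.mean([np.arctan2(a[1],a[0]) for a in A]); n=np.array([-np.sin(yaw),np.cos(yaw)])
    mid=sum(P)/4; print(h,"width",(P[0]+P[1]-P[2]-P[3])@n/2,"yaw",yaw,"n.mid",mid@n,"w1 n.o",np.array([.7014,-.186])@n, "tcp",np.array([.5144,-.2115])@n, [np.arctan2(a[1],a[0]).round(4) for a in A])
d=im.astype(int); m=(d[...,1]-d[...,2]>40)
z=.1382+.0136
W=np.array([ray(p,(u,v),z)[:2] for v in range(100,230,8) for u in [(lambda q:(q[0]))(np.flatnonzero(m[v,180:380])+180)]]); W2=np.array([ray(p,(u,v),z)[:2] for v in range(100,230,8) for u in [np.flatnonzero(m[v,180:380])[-1]+181]])
a=np.polyfit(W[:,0],W[:,1],1); b=np.polyfit(W2[:,0],W2[:,1],1); print("insert yaw",np.arctan(a[0]),np.arctan(b[0]))
y=(a[0]+b[0])/2; t=np.arctan(y); n=np.array([-np.sin(t),np.cos(t)]); print("ins n",(W.mean(0)+W2.mean(0))@n/2,"tcp n",np.array([.5144,-.2115])@n,"width",(W.mean(0)-W2.mean(0))@n)
f=ray(p,(280,93),z)[:2]; print("far edge from tcp",(f-[.5144,-.2115])@[np.cos(t),np.sin(t)])
E
```

```text
0.008 width 0.10574501139918165 yaw 0.18270989441803948 n.mid -0.31024855124302353 w1 n.o -0.31034490769787876 tcp -0.30144348866664683 [np.float64(0.1828), np.float64(0.1826)]
0.012 width 0.1042157438238448 yaw 0.18270989441803914 n.mid -0.31013880847965325 w1 n.o -0.31034490769787854 tcp -0.3014434886666467 [np.float64(0.1828), np.float64(0.1826)]
0.015 width 0.10306879314234219 yaw 0.1827098944180397 n.mid -0.31005650140712604 w1 n.o -0.31034490769787887 tcp -0.30144348866664694 [np.float64(0.1828), np.float64(0.1826)]
insert yaw 0.17188883603425897 0.17674572130878985
ins n -0.2987301717019197 tcp n -0.29751062011555496 width 0.06381725702896947
far edge from tcp 0.07777032469751355
```

Call:
move_arm --rows '[[[0.0015, -0.008, -0.01], [0, 0, 0.45], 0.05], [[0, 0, -0.03], [0, 0, 0], 0.05], [[0, 0, -0.03], [0, 0, 0], 0.05], [[0, 0, -0.03], [0, 0, 0], 0.05], [[0, 0, -0.013], [0, 0, 0], 0.05], [[0, 0, -0.005], [0, 0, 0], 0.05], [[0, 0, 0], [0, 0, 0], 0.05], [[0, 0, 0], [0, 0, 0], 0.05]]'

```text
clock: 13.3
ee_pos: [0.5171, -0.2179, 0.0206]
tcp_rot: [3.141, -0.001, 0.189]
wrist_force: [-0.2, 0.7, -0.8]
gripper_width: 0.684
gripper_force: 15.0
```

Call:
move_arm --rows '[[[0, -0.0015, -0.002], [0, 0, -0.25], 0.05], [[0, 0, -0.0015], [0, 0, 0], 0.05], [[0, 0, 0], [0, 0, 0], 0.05]]'

```text
clock: 13.6
ee_pos: [0.5164, -0.2194, 0.0158]
tcp_rot: [3.141, -0.0, 0.184]
wrist_force: [0.1, -0.5, -0.9]
gripper_width: 0.687
gripper_force: 15.0
```

Call:
move_arm --rows '[[[0, 0, -0.001], [0, 0, 0], 0.05], [[0, 0, 0], [0, 0, 0], 0.05]]'

```text
clock: 13.8
ee_pos: [0.5166, -0.2194, 0.0153]
tcp_rot: [3.141, -0.0, 0.184]
wrist_force: [-2.3, 1.9, 5.3]
gripper_width: 0.685
gripper_force: 15.0
```

Call:
move_arm --rows '[[[0, 0, -0.0005], [0, 0, 0], 0.05], [[0, 0, 0], [0, 0, 0], 0.05]]'

```text
clock: 14.0
ee_pos: [0.5167, -0.2195, 0.0152]
tcp_rot: [3.141, -0.001, 0.184]
wrist_force: [-4.1, 2.3, 11.0]
gripper_width: 0.682
gripper_force: 15.0
```

Call:
move_arm --rows '[[[0, 0, 0.001], [0, 0, 0], 0.05], [[0, 0, 0], [0, 0, 0], 0.08], [[0, 0, 0], [0, 0, 0], 0.093], [[0, 0, 0], [0, 0, 0], 0.093], [[0, 0, 0], [0, 0, 0], 0.093], [[0, 0, 0.015], [0, 0, 0], 0.093], [[0, 0, 0.035], [0, 0, 0], 0.093], [[-0.02, 0, 0.04], [0, 0, 0], 0.093]]'

```text
clock: 14.8
ee_pos: [0.4967, -0.219, 0.1064]
tcp_rot: [-3.141, 0.001, 0.185]
wrist_force: [0.8, -0.2, -0.1]
gripper_width: 0.999
gripper_force: 0.0
```

Call:
move_arm --rows '[[[-0.02, -0.005, 0.04], [0, 0, 0], 0.05], [[-0.02, -0.005, 0.04], [0, 0, 0], 0], [[-0.02, -0.005, 0.02], [0, 0, 0], 0], [[0, 0, 0], [0, 0, 0], 0], [[0, 0, 0], [0, 0, 0], 0]]'

```text
clock: 15.3
ee_pos: [0.4365, -0.2344, 0.2057]
tcp_rot: [3.141, -0.001, 0.183]
wrist_force: [-0.2, 0.4, -0.5]
gripper_width: 0.621
gripper_force: 0.0
```

```bash
python3 - <<'E'
from h import *
from ins import insert
p,im=shot("wrist","w7"); s=ctrl.get_state(); print(s["clock"],s["ee_pos"],s["tcp_rot"],s["gripper_width"])
c,sz,a=insert("w7",.029,(215,0,345,215)); print(c,sz,a,np.radians(a))
t=.182; ax=np.array([np.cos(t),np.sin(t)]); n=np.array([-ax[1],ax[0]]); o=np.array([.6424,-.1968])
print("slicer x",(c-o)@ax,"y",c@n+.3102)
E
```

```text
15.35 [ 0.43651734 -0.23408195  0.20466106] [-3.14119316e+00  2.06876597e-04  1.83908074e-01] 0.5765347247589203
[ 0.51612312 -0.21894538] (0.1592094898223877, 0.06423952430486679) 10.491321563720703 0.18310810417240633
slicer x -0.12819949870550257 y 0.0014541062616165168
```

View pics/w7_raw.png

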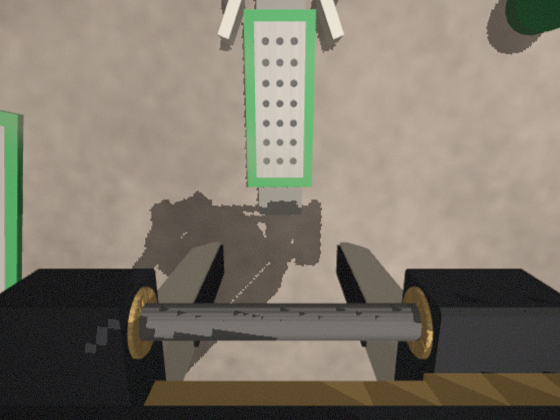

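The insert lies on the tongue (u 244–315, v 10–187), within about 1.5 mm laterally and aligned in yaw. Next I'll press on its near part.

Call:
move_arm --rows '[[[0.018, 0.0035, -0.03], [0, 0, 0], 0], [[0.0173, 0.0035, -0.035], [0, 0, 0], 0], [[0, 0, -0.035], [0, 0, 0], 0], [[0, 0, -0.035], [0, 0, 0], 0], [[0, 0, -0.025], [0, 0, 0], 0], [[0, 0, -0.008], [0, 0, 0], 0], [[0, 0, 0], [0, 0, 0], 0], [[0, 0, 0], [0, 0, 0], 0]]'

```text
clock: 16.15
ee_pos: [0.4723, -0.2274, 0.038]
tcp_rot: [3.141, -0.001, 0.184]
wrist_force: [0.2, 0.6, 0.8]
gripper_width: 0.007
gripper_force: 0.0
```

Call:
move_arm --rows '[[[0, 0, -0.002], [0, 0, 0], 0], [[0, 0, -0.002], [0, 0, 0], 0], [[0, 0, 0], [0, 0, 0], 0]]'

```text
clock: 16.45
ee_pos: [0.4718, -0.2274, 0.0334]
tcp_rot: [3.141, -0.0, 0.184]
wrist_force: [-0.2, -0.1, 0.6]
gripper_width: 0.007
gripper_force: 0.0
```

Call:
move_arm --rows '[[[0, 0, -0.002], [0, 0, 0], 0], [[0, 0, -0.001], [0, 0, 0], 0], [[0, 0, 0], [0, 0, 0], 0]]'

```text
clock: 16.75
ee_pos: [0.4716, -0.2273, 0.03]
tcp_rot: [-3.141, 0.0, 0.184]
wrist_force: [0.4, -0.2, 0.7]
gripper_width: 0.002
gripper_force: 0.0
```

Call:
move_arm --rows '[[[0, 0, -0.0007], [0, 0, 0], 0], [[0, 0, 0], [0, 0, 0], 0]]'

```text
clock: 16.95
ee_pos: [0.4716, -0.2273, 0.0294]
tcp_rot: [-3.142, 0.0, 0.184]
wrist_force: [-0.6, -0.0, -0.2]
gripper_width: 0.001
gripper_force: 0.0
```

Call:
move_arm --rows '[[[0, 0, -0.0006], [0, 0, 0], 0], [[0, 0, 0], [0, 0, 0], 0]]'

```text
clock: 17.15
ee_pos: [0.4717, -0.2273, 0.0289]
tcp_rot: [3.142, -0.0, 0.184]
wrist_force: [-0.9, 0.2, 1.4]
gripper_width: 0.005
gripper_force: 0.5
```

Call:
move_arm --rows '[[[0, 0, -0.0006], [0, 0, 0], 0], [[0, 0, 0], [0, 0, 0], 0]]'

```text
clock: 17.35
ee_pos: [0.4718, -0.2273, 0.0289]
tcp_rot: [3.141, -0.0, 0.184]
wrist_force: [-3.8, 0.6, 8.1]
gripper_width: 0.004
gripper_force: 4.1
```

Call:
move_arm --rows '[[[0.003, 0.0005, -0.0003], [0, 0, 0], 0], [[0.005, 0.0007, 0], [0, 0, 0], 0], [[0.005, 0.0007, 0], [0, 0, 0], 0], [[0.005, 0.0007, 0], [0, 0, 0], 0]]'

```text
clock: 17.75
ee_pos: [0.49, -0.2251, 0.0288]
tcp_rot: [3.141, -0.0, 0.184]
wrist_force: [-4.0, -1.2, 10.1]
gripper_width: 0.005
gripper_force: 5.2
```

Call:
move_arm --rows '[[[0.006, 0.0008, 0], [0, 0, 0], 0], [[0.006, 0.0009, 0], [0, 0, 0], 0], [[0.006, 0.0009, 0], [0, 0, 0], 0], [[0.006, 0.0009, 0], [0, 0, 0], 0], [[0.006, 0.0009, 0], [0, 0, 0], 0], [[0.006, 0.0011, 0], [0, 0, 0], 0], [[0, 0, 0], [0, 0, 0], 0]]'

```text
clock: 18.45
ee_pos: [0.5268, -0.2195, 0.0289]
tcp_rot: [3.14, -0.001, 0.184]
wrist_force: [3.2, -0.2, 6.4]
gripper_width: 0.004
gripper_force: 3.0
```

```bash
cat > chk.py <<'E'
from h import *
import sys
p,im=shot("wrist",sys.argv[1]); s=ctrl.get_state(); print(s["clock"],s["ee_pos"].round(4),s["wrist_force"].round(1))
t=.182; ax=np.array([np.cos(t),np.sin(t)]); n=np.array([-ax[1],ax[0]]); o=np.array([.6424,-.1968])
f=lambda uv:((ray(p,uv,.0287)[:2]-o)@ax,ray(p,uv,.0287)[:2]@n+.3102)
print("tcp",(s["ee_pos"][:2]-o)@ax,s["ee_pos"][:2]@n+.3102)
d=im.astype(int); m=((d[...,1]-d[...,2]>30)); 
W=[]
for v in range(20,260,20):
    q=np.flatnonzero(m[v,150:420])+150
    if len(q)>8: a,b=f((q[0],v)),f((q[-1]+1,v)); print(v,q[0],q[-1],np.round([a[0],a[1],b[1],(a[1]+b[1])/2],4))
q=np.flatnonzero(m[:260,280]); print("far rim rows",q[[0,-1]] if len(q) else None, [round(float(f((280,x))[0]),4) for x in q[[0,-1]]] if len(q) else None)
g=cv2.cvtColor(im,cv2.COLOR_BGR2GRAY); k,l,st,c=cv2.connectedComponentsWithStats((g<115).astype(np.uint8))
print("holes",[(round(float(f(q)[0]),4)) for z,q in zip(st,c) if 60<z[4]<320 and 265<q[0]<295 and q[1]<262])
E
python3 chk.py w8
```

```text
18.5 [ 0.5268 -0.2195  0.0289] [3.  0.  6.4]
tcp -0.11783330775685756 -0.0009743417087926809
20 207 354 [-0.0085  0.0312 -0.0328 -0.0008]
40 208 353 [-0.0164  0.0312 -0.0328 -0.0008]
60 209 352 [-0.0246  0.0311 -0.0328 -0.0009]
80 210 351 [-0.0329  0.0311 -0.0328 -0.0009]
100 211 350 [-0.0415  0.0311 -0.0329 -0.0009]
120 212 349 [-0.0504  0.031  -0.0329 -0.0009]
140 213 348 [-0.0595  0.031  -0.0329 -0.001 ]
160 214 347 [-0.0689  0.0309 -0.0329 -0.001 ]
180 215 346 [-0.0785  0.0309 -0.0329 -0.001 ]
200 216 345 [-0.0884  0.0309 -0.0329 -0.001 ]
220 216 344 [-0.0987  0.0313 -0.0329 -0.0008]
240 218 343 [-0.1092  0.0308 -0.033  -0.0011]
far rim rows [0 5] [-0.0007, -0.0026]
holes [-0.0186, -0.037, -0.0549, -0.0911]
```

Call:
move_arm --rows '[[[0.004, 0.0008, -0.0004], [0, 0, 0], 0], [[0.006, 0.0013, 0], [0, 0, 0], 0], [[0.006, 0.0013, 0], [0, 0, 0], 0], [[0.006, 0.0011, 0], [0, 0, 0], 0], [[0.006, 0.0011, 0], [0, 0, 0], 0], [[0.006, 0.0011, 0], [0, 0, 0], 0]]'

```text
clock: 19.1
ee_pos: [0.5602, -0.213, 0.0289]
tcp_rot: [3.14, -0.0, 0.184]
wrist_force: [-5.7, -1.6, 13.5]
gripper_width: 0.006
gripper_force: 6.8
```

Call:
move_arm --rows '[[[0.006, 0.0011, 0], [0, 0, 0], 0], [[0.006, 0.0011, 0], [0, 0, 0], 0], [[0.006, 0.0011, 0], [0, 0, 0], 0], [[0.006, 0.0011, 0], [0, 0, 0], 0], [[0.006, 0.0011, 0], [0, 0, 0], 0], [[0.006, 0.0011, 0], [0, 0, 0], 0]]'

```text
clock: 19.7
ee_pos: [0.5962, -0.2064, 0.0289]
tcp_rot: [3.14, -0.001, 0.184]
wrist_force: [-5.9, -2.0, 13.2]
gripper_width: 0.004
gripper_force: 6.6
```

```bash
python3 chk.py w9
```

```text
19.75 [ 0.5969 -0.2062  0.0288] [-0.8 -1.3 12.8]
tcp -0.046463532256501225 -0.0006687699240560119
60 209 352 [ 0.046   0.0314 -0.0325 -0.0006]
80 210 351 [ 0.0377  0.0314 -0.0325 -0.0006]
100 210 350 [ 0.0291  0.0318 -0.0325 -0.0004]
120 212 349 [ 0.0202  0.0313 -0.0325 -0.0006]
140 213 348 [ 0.0111  0.0313 -0.0326 -0.0006]
160 214 347 [ 0.0018  0.0312 -0.0326 -0.0007]
180 214 346 [-0.0079  0.0317 -0.0326 -0.0005]
200 215 345 [-0.0178  0.0316 -0.0326 -0.0005]
220 216 344 [-0.0281  0.0316 -0.0326 -0.0005]
240 218 343 [-0.0386  0.0311 -0.0326 -0.0008]
far rim rows None None
holes [0.0335, 0.0155, -0.0206]
```

Call:
move_arm --rows '[[[0.004, 0.0008, 0], [0, 0, 0], 0], [[0.006, 0.0011, 0], [0, 0, 0], 0], [[0.006, 0.0011, 0], [0, 0, 0], 0], [[0.006, 0.0011, 0], [0, 0, 0], 0], [[0.006, 0.0011, 0], [0, 0, 0], 0], [[0.006, 0.0011, 0], [0, 0, 0], 0], [[0.006, 0.0011, 0], [0, 0, 0], 0], [[0.006, 0.0011, 0], [0, 0, 0], 0]]'

```text
clock: 20.55
ee_pos: [0.6421, -0.1979, 0.0289]
tcp_rot: [3.141, -0.0, 0.184]
wrist_force: [-5.9, -1.7, 12.1]
gripper_width: 0.001
gripper_force: 6.3
```

Call:
move_arm --rows '[[[0.004, 0.0007, 0], [0, 0, 0], 0], [[0.004, 0.0007, 0], [0, 0, 0], 0], [[0.003, 0.0005, 0], [0, 0, 0], 0]]'

```text
clock: 20.85
ee_pos: [0.6528, -0.1961, 0.0289]
tcp_rot: [3.141, 0.0, 0.184]
wrist_force: [-9.3, -1.9, 12.8]
gripper_width: 0.003
gripper_force: 7.1
```

Call:
move_arm --rows '[[[0.003, 0.0005, 0], [0, 0, 0], 0], [[0.002, 0.0004, 0], [0, 0, 0], 0]]'

```text
clock: 21.05
ee_pos: [0.6578, -0.1952, 0.0289]
tcp_rot: [3.141, 0.0, 0.184]
wrist_force: [-9.0, -1.6, 13.3]
gripper_width: 0.002
gripper_force: 6.9
```

```bash
python3 chk.py w10
```

```text
21.1 [ 0.658  -0.1952  0.0289] [-6.6 -2.3 13.8]
tcp 0.01562038772151177 -0.0008598352233065709
200 215 345 [ 0.0448  0.0314 -0.0328 -0.0007]
220 216 344 [ 0.0345  0.0314 -0.0328 -0.0007]
240 218 342 [ 0.024   0.0309 -0.0323 -0.0007]
far rim rows None None
holes []
```

The x force rose from 6 to 9 N, so the insert is against the stop. I'll lift off and check.

Call:
move_arm --rows '[[[0.002, 0.0004, 0], [0, 0, 0], 0], [[0, 0, 0.002], [0, 0, 0], 0], [[0, 0, 0.02], [0, 0, 0], 0], [[-0.02, -0.003, 0.035], [0, 0, 0], 0], [[-0.02, -0.004, 0.035], [0, 0, 0], 0], [[-0.02, -0.004, 0.035], [0, 0, 0], 0], [[-0.02, -0.004, 0.035], [0, 0, 0], 0], [[0, 0, 0], [0, 0, 0], 0]]'

```text
clock: 21.9
ee_pos: [0.5796, -0.2102, 0.1954]
tcp_rot: [3.138, -0.006, 0.183]
wrist_force: [0.4, 0.6, 0.0]
gripper_width: 0.004
gripper_force: 0.0
```

```bash
python3 - <<'E'
from h import *
p,im=shot("wrist","w11"); 
t=.182; ax=np.array([np.cos(t),np.sin(t)]); n=np.array([-ax[1],ax[0]]); o=np.array([.6424,-.1968])
f=lambda uv,z:np.round(((ray(p,uv,z)[:2]-o)@ax,ray(p,uv,z)[:2]@n+.3102),4)
d=im.astype(int); m=(d[...,1]-d[...,2]>30)
for c in (255,265,275,285,295,305):
    q=np.flatnonzero(m[60:260,c])+60; print(c,q.min(),q.max(),f((c,q.max()+1),.0285))
for v in (110,130,150):
    q=np.flatnonzero(m[v,215:345])+215; print(v,q[0],q[-1],f((q[0],v),.0285),f((q[-1]+1,v),.0285))
for v in range(40,120,2): 
    if abs(d[v,280,1]-d[v+2,280,1])>15: print("grad",v,d[v,280,1],d[v+2,280,1],f((280,v+1),.0405))
E
```

```text
255 145 154 [-0.03    0.0218]
265 145 153 [-0.0291  0.0123]
275 145 154 [-0.03    0.0028]
285 144 154 [-0.03   -0.0067]
295 144 154 [-0.03   -0.0162]
305 67 154 [-0.03   -0.0257]
110 244 313 [0.0112 0.0312] [ 0.0112 -0.0332]
130 245 313 [-0.0068  0.0307] [-0.0068 -0.0337]
150 246 312 [-0.0253  0.0302] [-0.0253 -0.0332]
grad 58 198 226 [ 0.0531 -0.0018]
grad 60 226 183 [ 0.0515 -0.0018]
grad 62 183 94 [ 0.0499 -0.0018]
grad 66 88 185 [ 0.0466 -0.0018]
grad 68 185 208 [ 0.045  -0.0018]
grad 80 207 153 [ 0.0352 -0.0018]
grad 82 153 107 [ 0.0336 -0.0018]
grad 88 121 205 [ 0.0286 -0.0018]
grad 100 208 184 [ 0.0186 -0.0018]
grad 102 184 107 [ 0.0169 -0.0018]
grad 108 106 193 [ 0.0118 -0.0018]
```

View pics/w11_raw.png

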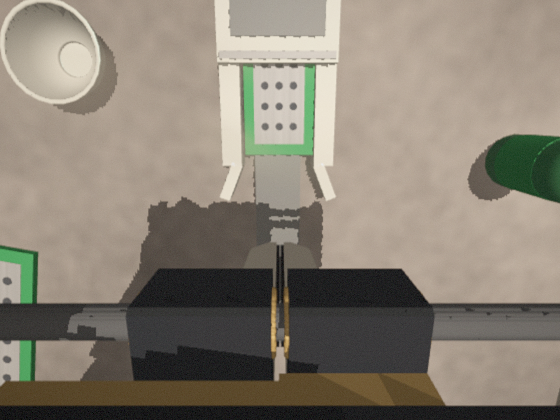

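The insert's near edge is at v≈154, the bar's top edge at v≈51 and the rail ends at v≈165. I'll measure again with the arm settled, relative to the bar and rail ends.

```bash
cat > fin.py <<'E'
from h import *
import sys
p,im=shot("wrist",sys.argv[1]); print(ctrl.get_state()["ee_pos"].round(4))
t=.182; ax=np.array([np.cos(t),np.sin(t)]); o=np.array([.6424,-.1968])
f=lambda v,z,c=280:round(float((ray(p,(c,v),z)[:2]-o)@ax),4)
d=im.astype(int); m=(d[...,1]-d[...,2]>30)
q=np.flatnonzero(m[100:220,285])+100; print("near edge",q.max()+.5,f(q.max()+.5,.0285))
print("bar col",[(v,int(d[v,280,1])) for v in range(38,72)])
for c in (228,326): print("rail",c,[(v,int(d[v,c,1])) for v in range(155,175)])
print("x at bar v: ",[(v,f(v,.0405)) for v in (48,52,56)],"rail",[(v,f(v,.0325)) for v in (160,164,168)])
p1=np.load("pics/w1.npy",allow_pickle=True).item(); g=cv2.imread("pics/w1_raw.png")
print("w1 rail",[(v,int(g[v,256,1]),int(g[v,340,1])) for v in range(172,186)],[(v,round(float((ray(p1,(256,v),.0325)[:2]-o)@ax),4)) for v in (174,178,182)])
E
python3 fin.py w12
```

```text
[ 0.5797 -0.2094  0.1904]
near edge 154.5 -0.0293
bar col [(38, 225), (39, 223), (40, 223), (41, 224), (42, 225), (43, 224), (44, 224), (45, 223), (46, 225), (47, 223), (48, 225), (49, 220), (50, 209), (51, 203), (52, 205), (53, 204), (54, 205), (55, 204), (56, 201), (57, 175), (58, 156), (59, 207), (60, 223), (61, 191), (62, 131), (63, 95), (64, 90), (65, 87), (66, 100), (67, 149), (68, 193), (69, 203), (70, 206), (71, 207)]
rail 228 [(155, 214), (156, 215), (157, 215), (158, 214), (159, 217), (160, 214), (161, 215), (162, 217), (163, 215), (164, 219), (165, 204), (166, 158), (167, 116), (168, 144), (169, 159), (170, 156), (171, 161), (172, 163), (173, 156), (174, 179)]
rail 326 [(155, 222), (156, 223), (157, 221), (158, 222), (159, 222), (160, 221), (161, 222), (162, 220), (163, 222), (164, 222), (165, 214), (166, 189), (167, 186), (168, 195), (169, 204), (170, 213), (171, 221), (172, 221), (173, 221), (174, 223)]
x at bar v:  [(48, 0.0612), (52, 0.058), (56, 0.0549)] rail [(160, -0.034), (164, -0.0377), (168, -0.0415)]
w1 rail [(172, 209, 214), (173, 211, 214), (174, 209, 212), (175, 211, 213), (176, 212, 212), (177, 212, 213), (178, 211, 213), (179, 211, 213), (180, 211, 213), (181, 212, 211), (182, 212, 213), (183, 212, 212), (184, 213, 211), (185, 214, 213)] [(174, -0.0365), (178, -0.0406), (182, -0.0447)]
```

Everything is consistent once the strip at v≈50–58 is read as the bar's sloped lip: the true near edge is v≈61. The insert's near edge is then 80 mm before the bar and 10 mm inside the rail ends, which is exactly home and matches the force rise at the stop.

```bash
python3 -c "
from plant import ctrl
print(ctrl.sign_off())"
```

```text
the job is handed in; nothing more can be done
None
```

The job is handed in, with no verdict shown yet: by my last wrist-camera check the insert is home against the slicer's end stop and released, the bowl and bottles were never touched, and it took about 22 s.

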